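# Free the leaning peg and hang the bench key

### The job

The heavy steel ring was left on the bench key's peg on the sloping white rack. First slide it onto the upright spigot of the grey stand, right down on the shoulder; then pick up the bench key and hang it by its round eye on the leaning peg, flat against the sloping board. Lower both rather than dropping them, and leave the bottles, beaker and spatula where they are.

Things in the scene. Friction and masses are not known exactly. Their poses are not given: they have to be found in the camera images.
- ring: dark steel ring (thick tube), 58 outside diameter, 27 bore, 30 high, 0.4 kg. Origin: centre of its underside; z: up along its bore. It starts on the leaning peg, underside flat on the sloping board, the bore hanging against the peg (centre about 7 down the slope from the peg's axis). It can be gripped across its outside.
- key: plain steel bench key lying flat on the table, 156 long, 0.25 kg: a straight bar 18 wide, 16 thick in the middle; at the +x end a round eye, 38 outside, 16 thick, through hole 20 diameter, its centre at x = 60; at the -x end a solid round head 34 diameter, 22 high, centre x = -60. Flat underside. Origin: underside of the bar's middle; x: along the bar to the eye; z: up.
- key_eye (a point): centre of the key's eye, on its underside; axes as the key
- peg_foot (a point): foot of the leaning peg, on its axis in the face of the sloping board. z: along the peg, away from the board (30 degrees from vertical, leaning to the robot's side); x: up the slope; y: level. The peg is a steel pin 12 diameter, 60 long, its last 10 tapering to 5. The board is flat, 130 wide (y -65 to 65) and runs from 150 below the foot (x = -150) to 50 above it.
- rack: fixed white plastic rack carrying the sloping board and peg, about 175 deep, 130 wide, 165 high. Origin: centre of its underside on the table; x: level, towards its high back; z: up. Peg foot is at (43, 0, 140).
- stand_seat (a point): centre of the flat shoulder of the fixed grey stand, 60 above the table, where the ring's underside must rest; z up. The shoulder is a steel pillar 44 diameter; from it the upright spigot, 22 diameter, rises 55 (its last 13 tapering to 8 diameter). The foot plate is 110 x 110 x 14 high.
- wash_bottle: white bottle, 68 diameter, 190 high; bystander. Origin: centre of the underside
- amber_bottle: amber glass jar with white cap, 56 diameter, 95 high; bystander. Origin: centre of the underside
- dropper_bottle: small white bottle, 38 diameter, 75 high; bystander. Origin: centre of the underside
- beaker: glass beaker, 72 diameter, 90 high; bystander. Origin: centre of the underside
- spatula: steel spatula, 170 long, lying on the table at the far side; bystander
Not all that is in view belongs to the job. Several things have the shape of the ring; the one meant has the colours described above.

How it is judged:
On the way, in this order (a step that is already met when the one before it is completed fails the run):
1. the ring is over the spigot, down on the stand's shoulder (horizontal distance between ring and stand_seat below 0.005 m and z of ring in the frame of stand_seat between -0.004 and 0.004 m and angle between ring's own z axis and vertical below 0.1 rad), for 0.2 s.
2. the key's eye is over the leaning peg, down against the board (z of key_eye in the frame of peg_foot between -0.004 and 0.008 m and x of key_eye in the frame of peg_foot between -0.008 and 0.008 m and y of key_eye in the frame of peg_foot between -0.008 and 0.008 m and angle between the z axis of key and the z axis of peg_foot, either way round below 0.15 rad), for 0.2 s.
At the end, for the whole second after the job is handed in: Ring over the spigot: underside within 4 mm of the shoulder, 5 mm of the axis, upright within 0.1 rad. Key eye on the leaning peg: underside within 8 mm of the board, centre within 8 mm of the axis along and across the slope, parallel to the board within 0.15 rad. Both at rest (20 mm/s) (all of step 1 and all of step 2 and linear speed of each of ring, key below 0.02 m/s); the robot touches nothing.
It fails at once if a bystander is moved by more than 30 mm (distance of any of wash_bottle, amber_bottle, dropper_bottle, beaker, spatula from where it was at the start of the episode above 0.03 m).
It fails at once if the ring or key is dropped (out of the fingers and faster than 0.8 m/s, a free fall of about 30 mm) ((linear speed of ring above 0.8 m/s and contact force between ring and the fingers below 0.05 N) or (linear speed of key above 0.8 m/s and contact force between key and the fingers below 0.05 N)).
It also fails if it takes over 67 s, if anything falls off the work surface, if the arm or the gripper's body presses on something with over 40 N, if the wrist force passes 120 N, or if a joint passes its speed limit or range.

### The arm

A 6-joint arm with a two-finger parallel gripper is mounted at the origin on the work surface. World frame = base frame: x ahead of the robot, y to its left, z up, the work surface at z = 0. Lengths are in m, angles in rad, forces in N, time in s.
With the tool pointing down it reaches from about 0.275 to 0.85 m from the base axis. Payload 5.2 kg.
Tool frame: the origin (TCP) lies at the very end of the fingers, on their centre line; the grasp point (between the pads) lies robot.grip_point_offset behind it (robot.grip_point_offset is the distance from the TCP to the grasp point, in m); z points along the fingers, y is the line along which they close (so a half turn about z gives the same grasp; the last joint's range is limited). The gripper opens to 85 mm and grips with 20 to 120 N. Pads are 22 mm wide; open, the fingers measure 114 mm over their backs; the gripper's body (76 mm by 85 mm) begins 54 mm behind the grasp point. The pads swing forward as they close: fully open they stand 13 mm farther back than shut.
Start: joints at [1.102, 0.259, 1.535, -0, 1.348, -0.203], TCP at [0.144, 0.531, 0.231] pointing down, gripper open.
Joint ranges: [-3.14, 3.14], [-0.91, 2.08], [0.19, 2.58], [-1.22, 4.36], [0.22, 2.71], [-3.12, 3.12]. Speed limits (rad/s): [2.57, 2.57, 3.14, 3.14, 3.14, 3.14].

### API

Orientations are given as a unit quaternion [x, y, z, w].
In Python, from rig import robot gives the robot as it stands. Calls block until the motion is done:
- robot.movep(position, orientation): joint-space move of the TCP to a pose.
- robot.movel(position, rot=None, vel=0.15, stop_force=None): straight line of the TCP; rot=None keeps the orientation; vel is the mean speed in m/s. With stop_force (N) it stops when the force on the tool has changed by that much, and returns True; else False.
- robot.movej(angles): joint-space move.
- robot.grip(opening): finger opening in m; the grip force is fixed at half the most; returns when the fingers have stopped.
- robot.dwell(seconds).
- robot.ik(position, orientation): joint angles nearest the present ones, or None.
- robot.state(): the state.
- robot.capture(name): name is "side" or "top"; returns a dict with "image" (480x640x3 uint8, red, green, blue), "mtx" (3x3 intrinsics, pixels), "R" (3x3) and "t" (3): a world point X has camera coordinates R X + t. Camera axes: x right, y down, z forward; pixel columns grow to the right and rows downward; lengths in m; the calibration is good to about 2 mm. A picture is of the moment at which its call begins. There is no depth.
A pose or a line that the arm cannot do raises robot.PlanningError and nothing moves.
- robot.hand_in(): hands the job in; it is judged then, once.
The state is a dict: "time": time; "joint_pos": joint angles; "qvel": joint speeds; "joint_efforts": joint torques, N m; "eef_pos": TCP position; "eef_rot": TCP orientation; "force": force on the tool from outside, world axes, zero at the start; "ft_torque": the same for the moment, N m; "opening": finger opening in m; "grip_force": force on a finger pad.
Only numpy, scipy, OpenCV 4.12 (cv2) and the standard library are available. Lean on these libraries where they do the work, as an engineer would, in place of code of your own. Each camera call takes 0.05 s, during which the arm holds its last target. There are 200 camera calls.

## Working session

There is one attempt and no reset: what is moved stays moved. The work goes in short steps, each a Python script; the robot and the scene stay as the last script left them, time stands still between calls to the robot, and variables do not carry over. Pictures are saved under pics/ and viewed, at most 10 in all, crops included, and the job is handed in when it is done.

```bash
mkdir -p pics; ls
python3 - <<'E'
from rig import robot
import cv2,numpy as np,pickle
d={}
for n in("side","top"):
    c=robot.capture(n); d[n]=c; cv2.imwrite(f"pics/{n}0.png",c["image"][:,:,::-1]); 
    print(n,c["mtx"].tolist(),(-c["R"].T@c["t"]).round(3),c["R"].round(3).tolist())
pickle.dump(d,open("cap0.pkl","wb"))
print(robot.grip_point_offset,robot.state())
E
```

```text
pics
side [[622.1449929743899, 0.0, 311.64974529795296], [0.0, 622.1449929743899, 232.78352523657324], [0.0, 0.0, 1.0]] [ 0.312 -1.199  1.04 ] [[0.978, -0.207, 0.023], [-0.104, -0.578, -0.809], [0.181, 0.789, -0.587]]
top [[605.2022559063048, 0.0, 311.5924114165544], [0.0, 605.2022559063048, 235.03433140567188], [0.0, 0.0, 1.0]] [0.509 0.004 1.794] [[-0.022, -1.0, 0.001], [-0.998, 0.022, -0.057], [0.057, -0.002, -0.998]]
0.0187 {'time': 0.1, 'joint_pos': array([ 1.10220564e+00,  2.59278407e-01,  1.53596961e+00,  4.15559793e-07,
        1.34801682e+00, -2.02778875e-01]), 'qvel': array([ 0.00090765, -0.00301454, -0.00195509, -0.00122179,  0.00030807,
        0.00095875]), 'joint_efforts': array([ 1.57673825e-03, -4.46973825e+01, -2.91250294e+01, -3.30572821e-04,
        6.43942112e-03, -6.60285181e-06]), 'eef_pos': array([0.14422705, 0.53025859, 0.23055499]), 'eef_rot': array([ 1.32514976e-01,  9.91180651e-01, -7.89359191e-04, -2.75613376e-04]), 'force': array([ 0.32353443,  0.50180888, -0.97957137]), 'ft_torque': array([0.00520973, 0.02152448, 0.03929345]), 'grip_force': 0.0, 'opening': 0.08511573565495406}
```

View pics/side0.png

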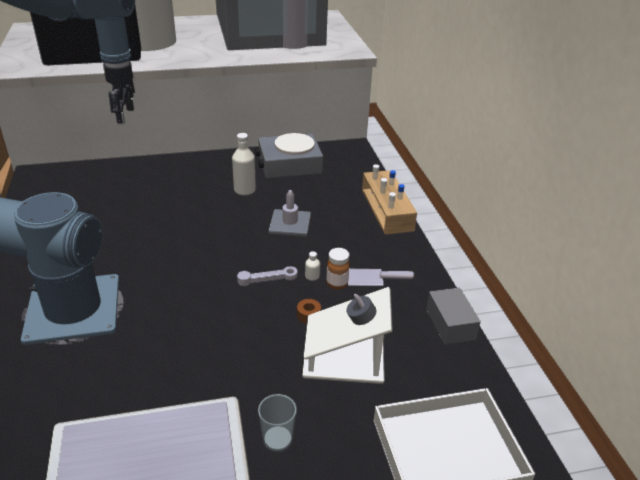

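View pics/top0.png

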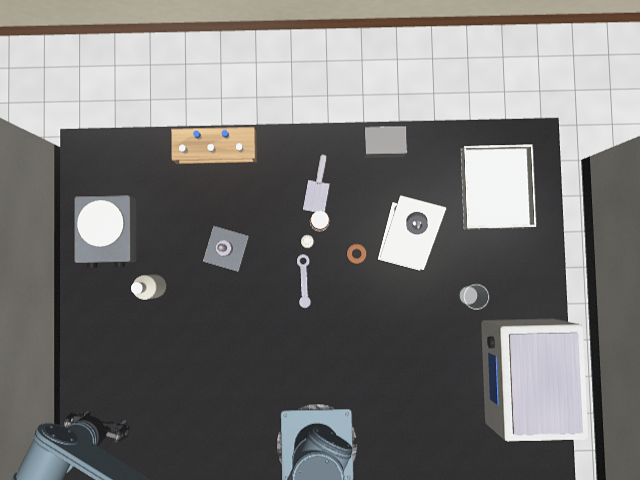

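The dark ring on the leaning peg, top (417,223) / side (361,310), is the target. It could be confused with the orange-brown ring on the table, top (356,254) / side (309,308), the stand's round pillar at top (223,248), or the key's eye at top (303,260). I chose the dark one on the peg and will check it in a close crop.

Run:
```python
import cv2,numpy as np,pickle
d=pickle.load(open("cap0.pkl","rb"))
T=d["top"]["image"];S=d["side"]["image"]
def cr(I,x,y,w=80,h=75): return cv2.resize(I[y:y+h,x:x+w],(400,300),interpolation=cv2.INTER_CUBIC)
w=lambda I,x,y,a,b:cv2.resize(I[y:y+b,x:x+a],(400,300),interpolation=cv2.INTER_CUBIC)
o=np.vstack([np.hstack([w(T,370,185,100,75*5//4+1),w(S,295,285,120,90)]),np.hstack([w(T,270,225,120,90),w(T,190,215,80,60)])])
cv2.imwrite("pics/crop1.png",o[:,:,::-1])
```

```text
(no output)
```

View pics/crop1.png

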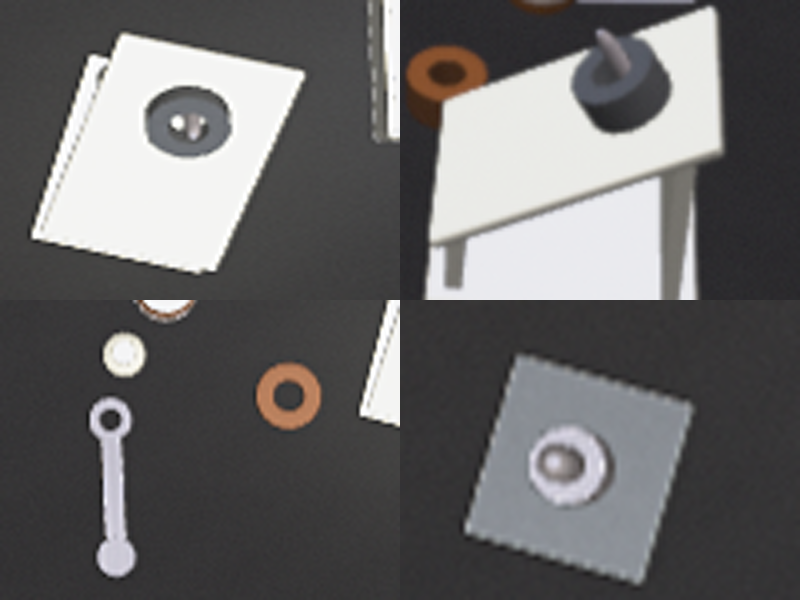

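Crop confirms it: the dark grey ring sits on the peg at top (417,216), and the copper one at top (356,254) is a decoy. The key's eye is at top (303,260) with its head at (305,302). The stand's foot plate is centred near (226,249).

```bash
cat > h.py <<'E'
import cv2,numpy as np,pickle
def ray(c,uv,z):
    uv=np.atleast_2d(uv).astype(float); K=c["mtx"];R=c["R"];o=-R.T@c["t"]
    d=np.c_[(uv-[K[0,2],K[1,2]])/K[0,0],np.ones(len(uv))]@R
    return o+d*((z-o[2])/d[:,2])[:,None]
def tri(c1,u1,c2,u2):
    P=[c["mtx"]@np.c_[c["R"],c["t"]] for c in(c1,c2)]
    X=cv2.triangulatePoints(P[0],P[1],np.float64(u1).T,np.float64(u2).T); return (X[:3]/X[3]).T
def proj(c,X): 
    p=(np.atleast_2d(X)@c["R"].T+c["t"])@c["mtx"].T; return p[:,:2]/p[:,2:]
E
python3 - <<'E'
from h import *
d=pickle.load(open("cap0.pkl","rb"));np.set_printoptions(precision=4,suppress=True)
G={n:cv2.cvtColor(d[n]["image"],cv2.COLOR_RGB2GRAY) for n in d}
def sub(n,p): return cv2.cornerSubPix(G[n],np.float32(p).reshape(-1,1,2),(3,3),(-1,-1),(3,40,.01)).reshape(-1,2)
t=sub("top",[(400,195.3),(446.2,207.6),(423.7,269.6),(378,259.6)])
s=sub("side",[(307.9,314.4),(389.5,286.8),(391.6,330),(304,357)])
print(t,s)
# correspond: which is which via rays: order top: far-left, far-right, near-right, near-left
zs=np.array([.165,.165,.065,.065])
Wt=np.array([ray(d["top"],t[i],zs[i])[0] for i in range(4)])
so=s[[1,2,3,0]]
Ws=np.array([ray(d["side"],so[i],zs[i])[0] for i in range(4)])
print("rack top",Wt,"side",Ws,"tri",tri(d["top"],t,d["side"],so))
for W in(Wt,Ws):
    m=W.mean(0); ex=(W[0]+W[1]-W[2]-W[3])[:2]; ey=(W[0]+W[3]-W[1]-W[2])[:2]
    ax=np.degrees(np.arctan2(ex[1],ex[0])); ay=np.degrees(np.arctan2(-ey[0],ey[1]))
    e=ex/np.linalg.norm(ex); foot=m[:2]+e*.0433
    print("lens",np.linalg.norm(ex)/2,np.linalg.norm(ey)/2,"yaw",ax,ay,"foot",foot)
# key
for n,box,zz in(("top",(285,250,320,315),.016),("side",(230,255,302,292),.016)):
    I=d[n]["image"].astype(int);x0,y0,x1,y1=box
    m=np.zeros(I.shape[:2],np.uint8);m[y0:y1,x0:x1]=(I.min(2)>110)[y0:y1,x0:x1]
    ct,h=cv2.findContours(m,cv2.RETR_CCOMP,cv2.CHAIN_APPROX_NONE)
    for c,hh in zip(ct,h[0]): 
        if len(c)>4: print(n,"hole" if hh[3]>=0 else "outer",len(c),cv2.boundingRect(c),ray(d[n],cv2.minEnclosingCircle(c)[0],zz)[0])
    ys,xs=np.nonzero(m); W=ray(d[n],np.c_[xs,ys],zz)[:,:2]; mu=W.mean(0); _,_,V=np.linalg.svd(W-mu); v=V[0]*np.sign(V[0,0]); q=(W-mu)@v; print(n,"key dir",np.degrees(np.arctan2(v[1],v[0])),"mid",mu+v*(q.max()+q.min())/2,"len",q.max()-q.min(),"ctr",(q.max()+q.min())/2)
    q1=(W-mu)@np.array([-v[1],v[0]])
    for lab,sel in(("eye",q>q.max()-.038),("head",q<q.min()+.034)): print(lab,W[sel].mean(0), (mu+v*((q[sel].max()+q[sel].min())/2)+np.array([-v[1],v[0]])*(q1[sel].max()+q1[sel].min())/2))
# stand plate
for n,box in(("top",(195,220,255,278)),("side",(262,205,318,240))):
    I=d[n]["image"].astype(int);x0,y0,x1,y1=box
    m=np.zeros(I.shape[:2],np.uint8);m[y0:y1,x0:x1]=(I.min(2)>75)[y0:y1,x0:x1]
    m=cv2.morphologyEx(m,cv2.MORPH_CLOSE,np.ones((3,3)))
    c=max(cv2.findContours(m,0,1)[0],key=cv2.contourArea)
    if n=="top":
        p=cv2.boxPoints(cv2.minAreaRect(c)); W=ray(d[n],p,.014); print("plate",W[:,:2],W.mean(0),np.linalg.norm(W[0]-W[1]),np.linalg.norm(W[1]-W[2]))
# shoulder (bright) in top
I=d["top"]["image"].astype(int); b=np.zeros(I.shape[:2],np.uint8); b[235:262,210:240]=(I.min(2)>150)[235:262,210:240]
ys,xs=np.nonzero(b); print("shoulder bbox",xs.min(),xs.max(),ys.min(),ys.max(),ray(d["top"],[(xs.min()+xs.max())/2,(ys.min()+ys.max())/2],.06))
# side tip of spigot & shoulder
print(I[238:260,222,0],I[248,208:242,0]); J=d["side"]["image"]; print(J[186:232,290,0])
E
```

```text
[[400.1772 194.8293]
 [446.0103 207.482 ]
 [423.121  269.343 ]
 [377.3304 258.7914]] [[307.4303 315.661 ]
 [388.3192 286.3312]
 [391.2682 329.7446]
 [303.61   358.0689]]
rack top [[ 0.7054 -0.2419  0.165 ]
 [ 0.6682 -0.3647  0.165 ]
 [ 0.5023 -0.3159  0.065 ]
 [ 0.5353 -0.1861  0.065 ]] side [[ 0.7031 -0.244   0.165 ]
 [ 0.6688 -0.3706  0.165 ]
 [ 0.5031 -0.3215  0.065 ]
 [ 0.5367 -0.1982  0.065 ]] tri [[ 0.7048 -0.2419  0.1631]
 [ 0.6697 -0.3661  0.1603]
 [ 0.5032 -0.3169  0.0601]
 [ 0.5373 -0.1876  0.0549]]
lens 0.1759570072292681 0.13109296605517734 yaw -17.2910478430418 -15.510640154118851 foot [ 0.6441 -0.29  ]
lens 0.1726502549532285 0.12951619070779471 yaw -15.96692706109574 -15.187652012246305 foot [ 0.6446 -0.2955]
top outer 116 (297, 254, 14, 54) [0.4773 0.0252 0.016 ]
top hole 20 (299, 257, 8, 8) [0.5359 0.0283 0.016 ]
top key dir 1.1298471092403892 mid [0.4774 0.0265] len 0.15525314301650223 ctr 0.00344196649077861
eye [0.5358 0.0278] [0.5361 0.027 ]
head [0.4161 0.0252] [0.4161 0.0251]
side outer 125 (237, 266, 60, 14) [0.4768 0.0278 0.016 ]
side hole 17 (286, 268, 9, 6) [0.5377 0.0248 0.016 ]
side key dir -1.8351465536593454 mid [0.4774 0.024 ] len 0.15300027383321746 ctr 0.001963316830435942
eye [0.5353 0.0233] [0.5352 0.0243]
head [0.4181 0.0281] [0.4177 0.0284]
plate [[0.5404 0.3236]
 [0.6473 0.2907]
 [0.6138 0.1854]
 [0.5071 0.2187]] [0.5771 0.2546 0.014 ] 0.11191638568687322 0.11049225683340679
shoulder bbox 216 230 240 255 [[0.5776 0.2547 0.06  ]]
[138 135 172 207 206 171 109 123 154 166 163 149 125 147 191 207 212 178
 125 139 141 142] [137 138 137 138 139 137 136 135 207 149 122 172 199 192 163 142 118 105
  85 203 207 209 230 106  81 139 140 141 137 136 139 136 138 139]
[ 43  44  43  69 149 168 154 140 129 120 111 105 103 101 101  99  98  97
  96  95  94  92  98 141 170 154 114  94  92  91  92  92  92  90  93  90
  91  92 100 115 120 121 120 121 121 121]
```

Run:
```python
from h import *
from scipy.spatial.transform import Rotation as Ro
d=pickle.load(open("cap0.pkl","rb"));np.set_printoptions(precision=4,suppress=True)
foot=np.array([.6450,-.2915,.14]);yaw=np.radians(-16.5)
e=np.array([np.cos(yaw),np.sin(yaw),0]);X=e*np.cos(np.pi/6)+[0,0,.5];Z=-e*.5+[0,0,np.cos(np.pi/6)];Y=np.cross(Z,X);M=np.c_[X,Y,Z]
a=np.linspace(0,2*np.pi,60);C=np.c_[np.cos(a),np.sin(a),0*a]
def L(n):
    b=lambda P:foot+P@M.T
    S=np.array([.577,.2545,0])
    K=np.array([.4772,.0262,.016]); k=np.radians(.5); kx=np.array([np.cos(k),np.sin(k),0])
    return [b(.029*C+[-.007,0,.03]),b(.029*C+[-.007,0,0]),b(.0025*C+[0,0,.06]),b(np.array([[.05,.065,0],[.05,-.065,0],[-.15,-.065,0],[-.15,.065,0],[.05,.065,0]])),
      S+.022*C+[0,0,.06],S+.004*C+[0,0,.115],K+kx*.06+.019*C,K+kx*.06+.01*C,K-kx*.06+.017*C+[0,0,.006]]
w=[]
for n,boxes in(("top",[(370,185),(190,205),(260,240)]),("side",[(295,270),(240,180),(220,240)])):
    I=cv2.resize(d[n]["image"],None,fx=4,fy=4,interpolation=cv2.INTER_CUBIC)
    A=I.copy()
    for p in L(n): cv2.polylines(A,[np.int32((proj(d[n],p)+.5)*4*8)],False,(255,0,0),1,cv2.LINE_AA,3)
    for (x,y) in boxes: w.append(A[y*4:y*4+300,x*4:x*4+(400)][:, :266*1] if 0 else cv2.resize(A[y*4:y*4+300,x*4:x*4+400],(266,200)) if 0 else A[y*4:y*4+360,x*4:x*4+400])
f=[cv2.resize(i,(400,360)) for i in w]
o=np.vstack([np.hstack(f[:3]),np.hstack(f[3:])]);o=cv2.resize(o,(800,480),interpolation=cv2.INTER_AREA)
cv2.imwrite("pics/ov.png",o[:,:,::-1])
```

```text
(no output)
```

View pics/ov.png

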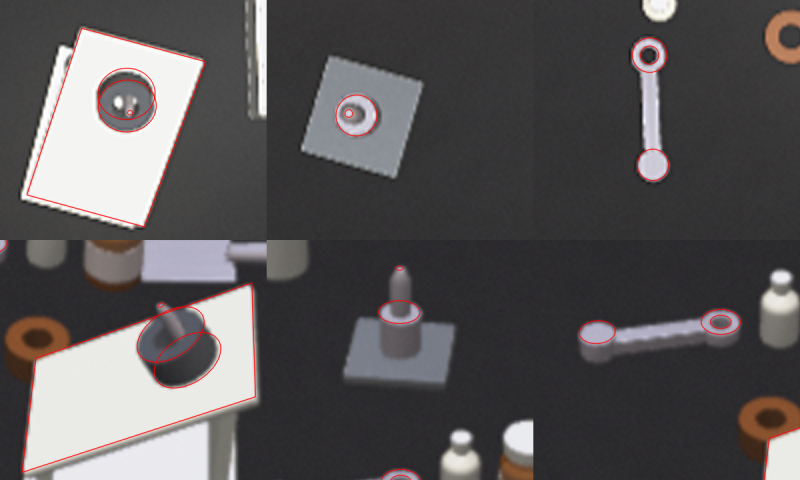

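The predicted outlines match in both views: ring, peg tip, board, stand and key. Now the ring grasp.

```bash
cat >> h.py <<'E'
from scipy.spatial.transform import Rotation as Ro
foot=np.array([.6450,-.2915,.14]);yaw=np.radians(-16.5)
e=np.array([np.cos(yaw),np.sin(yaw),0]);X=e*np.cos(np.pi/6)+[0,0,.5];Z=-e*.5+[0,0,np.cos(np.pi/6)];Y=np.cross(Z,X);M=np.c_[X,Y,Z]
pg=lambda *p:foot+M@np.array(p)
Qp=Ro.from_matrix(np.c_[-X,Y,-Z]).as_quat()
def down(a): # tool x points along -(cos a, sin a)
    return Ro.from_matrix(np.c_[[-np.cos(a),-np.sin(a),0],[-np.sin(a),np.cos(a),0],[0,0,-1]]).as_quat()
def st(r): 
    s=r.state(); print({k:np.round(s[k],4).tolist() for k in("time","eef_pos","force","opening","grip_force")}); return s
E
python3 - <<'E'
from h import *
from rig import robot
print(robot.ik(pg(-.007,0,.003),Qp),robot.ik(np.array([.577,.2545,.063]),down(yaw)),robot.ik(np.array([.477,.026,.003]),down(0)))
p=robot.state()["eef_pos"]; robot.movel([p[0],p[1],.40],vel=.3)
robot.movep(pg(-.007,0,.15),Qp); st(robot)
robot.movel(pg(-.007,0,.05),vel=.15)
print(robot.movel(pg(-.007,0,.003),vel=.05,stop_force=6)); st(robot)
robot.grip(.04); st(robot)
E
```

```text
[-0.68475244  0.35313989  1.77778325  0.3765334   0.55329082 -2.24339408] [ 2.38793828e-01  5.48366796e-01  1.53269476e+00 -4.44089210e-16
  1.06053110e+00 -1.04402317e+00] [-1.79618985e-01  4.20270707e-01  1.97024580e+00 -4.44089210e-16
  7.51076152e-01 -1.75041531e+00]
{'time': 3.9833, 'eef_pos': [0.5676, -0.2678, 0.2665], 'force': [0.2864, -0.4057, -0.1707], 'opening': 0.0857, 'grip_force': 0.0}
False
{'time': 5.8917, 'eef_pos': [0.6378, -0.2894, 0.1394], 'force': [-0.1295, 0.1495, 0.5522], 'opening': 0.0856, 'grip_force': 0.0}
{'time': 6.2833, 'eef_pos': [0.6375, -0.2892, 0.14], 'force': [-5.0364, 2.2117, 5.3917], 'opening': 0.057, 'grip_force': 62.2109}
```

Run:
```python
from h import *
from rig import robot
robot.movel(pg(-.007,0,.02),vel=.05);st(robot)
robot.movel(pg(-.007,0,.14),vel=.15);st(robot)
robot.movep([.577,.2545,.25],down(yaw));s=st(robot)
robot.movel([.577,.2545,.135],vel=.2);s=st(robot)
c={n:robot.capture(n) for n in("side","top")}; pickle.dump(c,open("cap1.pkl","wb"))
w=[cv2.resize(c["side"]["image"][120:240,230:350],(400,400),interpolation=3),cv2.resize(c["top"]["image"][190:300,170:280],(400,400),interpolation=3)]
cv2.imwrite("pics/ring1.png",np.hstack(w)[:,:,::-1])
```

```text
{'time': 6.775, 'eef_pos': [0.6297, -0.287, 0.154], 'force': [1.8392, -0.192, -1.4875], 'opening': 0.057, 'grip_force': 65.4478}
{'time': 7.725, 'eef_pos': [0.5716, -0.2695, 0.256], 'force': [0.2635, -0.1014, -3.7593], 'opening': 0.0571, 'grip_force': 65.8579}
{'time': 9.6167, 'eef_pos': [0.5775, 0.2535, 0.2499], 'force': [-0.4378, -0.1274, -4.4601], 'opening': 0.0571, 'grip_force': 65.7894}
{'time': 10.3417, 'eef_pos': [0.5781, 0.2542, 0.1361], 'force': [0.2355, -0.1004, -2.8654], 'opening': 0.0569, 'grip_force': 65.8005}
```

View pics/ring1.png

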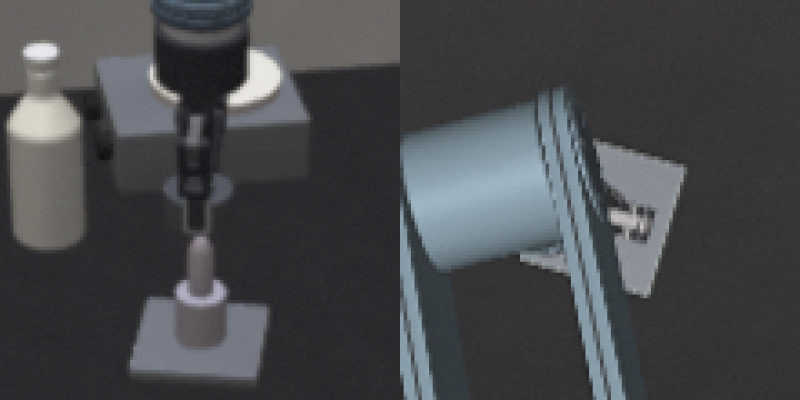

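The ring is held square above the spigot (side ≈ (289,183), spigot tip ≈ (290,191)), aligned to about 1 mm. Lowering.

Run:
```python
from h import *
from rig import robot
print(robot.movel([.577,.2545,.075],vel=.06,stop_force=10));s=st(robot)
if s["eef_pos"][2]<.08:
    print(robot.movel([.577,.2545,.055],vel=.02,stop_force=6));st(robot)
```

```text
False
{'time': 11.5917, 'eef_pos': [0.5772, 0.2544, 0.0751], 'force': [2.8142, -0.8734, -7.4822], 'opening': 0.0566, 'grip_force': 65.6849}
True
{'time': 12.2417, 'eef_pos': [0.5774, 0.2546, 0.0632], 'force': [-1.1031, -0.0566, 4.6581], 'opening': 0.057, 'grip_force': 66.4938}
```

Run:
```python
from h import *
from rig import robot
robot.grip(.085);st(robot)
robot.movel([.577,.2545,.20],vel=.2)
k=np.radians(.5)
robot.movep([.477,.026,.16],down(k))
c={n:robot.capture(n) for n in("side","top")}; pickle.dump(c,open("cap2.pkl","wb"))
w=[cv2.resize(c["side"]["image"][170:250,250:330],(400,400),interpolation=3),cv2.resize(c["top"]["image"][220:280,195:255],(400,400),interpolation=3)]
cv2.imwrite("pics/ring2.png",np.hstack(w)[:,:,::-1])
robot.grip(.05)
print(robot.movel([.477,.026,.004],vel=.12,stop_force=6));st(robot)
robot.grip(.005);st(robot)
robot.movel([.477,.026,.03],vel=.1);st(robot)
robot.movel([.477,.026,.2],vel=.2);st(robot)
robot.movep(pg(-.06,0,.11),Qp);st(robot)
c={n:robot.capture(n) for n in("side","top")}; pickle.dump(c,open("cap3.pkl","wb"))
w=[cv2.resize(c["side"]["image"][235:365,290:420],(400,400),interpolation=3),cv2.resize(c["top"]["image"][180:280,360:460],(400,400),interpolation=3)]
cv2.imwrite("pics/key3.png",np.hstack(w)[:,:,::-1])
```

```text
{'time': 12.6417, 'eef_pos': [0.5772, 0.2541, 0.062], 'force': [-0.2181, -0.0556, -0.2789], 'opening': 0.085, 'grip_force': 0.0}
False
{'time': 16.4667, 'eef_pos': [0.4775, 0.0259, 0.0046], 'force': [-0.1315, -0.0461, 0.9275], 'opening': 0.0502, 'grip_force': 0.0}
{'time': 16.8583, 'eef_pos': [0.4775, 0.0259, 0.0047], 'force': [-1.1428, 0.4861, 5.0302], 'opening': 0.0158, 'grip_force': 59.0999}
{'time': 17.2667, 'eef_pos': [0.4771, 0.026, 0.0301], 'force': [-0.3221, 0.3829, -2.8102], 'opening': 0.0164, 'grip_force': 58.7459}
{'time': 18.2667, 'eef_pos': [0.476, 0.0261, 0.1985], 'force': [0.2866, 0.5232, -3.8736], 'opening': 0.0166, 'grip_force': 58.7435}
{'time': 19.3833, 'eef_pos': [0.5422, -0.2599, 0.2044], 'force': [-0.6409, 0.5403, -2.553], 'opening': 0.0165, 'grip_force': 58.7888}
```

View pics/ring2.png

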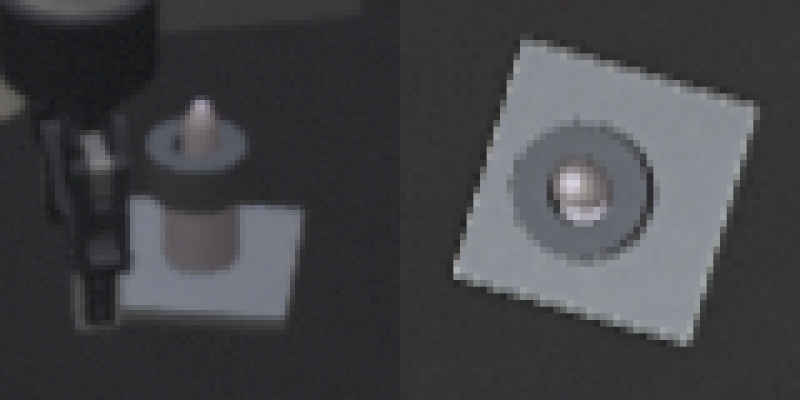

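View pics/key3.png

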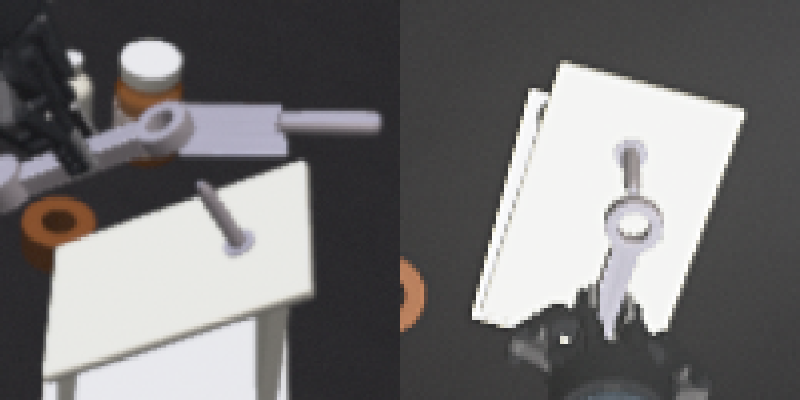

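The ring sits on the shoulder with the spigot through it. The key is held level with the board, its eye at top ≈ (418,235) and side ≈ (343,274). The bare peg foot is at top ≈ (417.5,218) and side ≈ (367,313). Measuring the eye precisely before lowering.

Run:
```python
from h import *
d=pickle.load(open("cap3.pkl","rb"));np.set_printoptions(precision=4,suppress=True)
from rig import robot
s=robot.state();p=s["eef_pos"];R=Ro.from_quat(s["eef_rot"]).as_matrix();print("ori",(R-np.c_[-X,Y,-Z]))
exp=p-R[:,0]*.06+R[:,2]*(.004-.016)  # eye top face centre as held
print("exp eye top in peg",M.T@(exp-foot))
for n in d: print(n,"exp eye",proj(d[n],exp),"foot",proj(d[n],foot),"tip",proj(d[n],pg(0,0,.06)))
E1=tri(d["top"],[(418.2,235.2)],d["side"],[(342.2,273.9)])[0]
print("eye tri in peg",M.T@(E1-foot),"foot tri",M.T@(tri(d["top"],[(417.2,217.9)],d["side"],[(367,312.6)])[0]-foot))
w=[]
for n,b in(("side",(315,245)),("top",(395,205))):
    a=np.linspace(0,2*np.pi,60);C=np.c_[np.cos(a),np.sin(a),0*a]
    A=cv2.resize(d[n]["image"],None,fx=5,fy=5,interpolation=3)
    for q in(exp+.019*C@M.T,exp+.01*C@M.T,foot+.006*C@M.T,pg(0,0,.06)+.0025*C@M.T): cv2.polylines(A,[np.int32((proj(d[n],q)+.5)*40)],False,(255,0,0),1,16,3)
    w.append(A[b[1]*5:b[1]*5+400,b[0]*5:b[0]*5+400])
cv2.imwrite("pics/key4.png",np.hstack(w)[:,:,::-1])
```

```text
ori [[-0.001  -0.0022 -0.0004]
 [-0.0013  0.0007  0.0021]
 [ 0.001   0.0009 -0.0006]]
exp eye top in peg [-0.0003  0.0017  0.1217]
side exp eye [[341.0877 272.1043]] foot [[367.6405 313.3328]] tip [[354.9042 293.7182]]
top exp eye [[418.1476 236.6704]] foot [[417.6    217.4386]] tip [[418.1871 226.63  ]]
eye tri in peg [0.0003 0.0018 0.1162] foot tri [-0.0008  0.0009  0.0017]
```

View pics/key4.png

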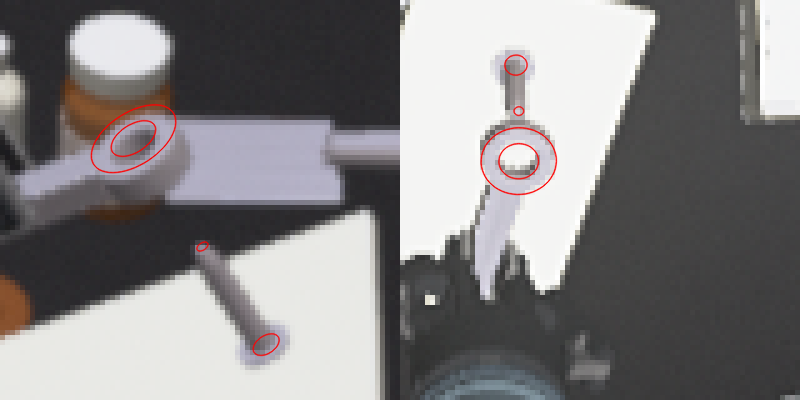

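The peg sits about 1 mm to +y of my estimate, and so does the eye, so they agree. The eye hangs about 5 mm low in the grip. Lowering along the peg with a force stop.

Run:
```python
from h import *
from rig import robot
np.set_printoptions(precision=4,suppress=True)
print(robot.movel(pg(-.0607,-.0008,.045),vel=.05,stop_force=6));s=st(robot);print(M.T@(s["eef_pos"]-foot),M.T@s["force"])
if M.T[2]@(s["eef_pos"]-foot)<.048:
    print(robot.movel(pg(-.0607,-.0008,.002),vel=.025,stop_force=5));s=st(robot);print(M.T@(s["eef_pos"]-foot),M.T@s["force"])
c={n:robot.capture(n) for n in("side","top")}; pickle.dump(c,open("cap4.pkl","wb"))
w=[cv2.resize(c["side"]["image"][255:365,290:400],(400,400),interpolation=3),cv2.resize(c["top"]["image"][180:280,360:460],(400,400),interpolation=3)]
cv2.imwrite("pics/key5.png",np.hstack(w)[:,:,::-1])
```

```text
False
{'time': 20.9333, 'eef_pos': [0.5729, -0.2711, 0.149], 'force': [0.2458, -0.0138, -2.4345], 'opening': 0.0164, 'grip_force': 58.7934}
[-0.0604 -0.0009  0.0453] [-1.0097  0.0566 -2.2281]
True
{'time': 22.3417, 'eef_pos': [0.5916, -0.2765, 0.1145], 'force': [-2.0495, 0.5944, 5.258], 'opening': 0.0163, 'grip_force': 59.6182}
[-0.0607 -0.0008  0.0057] [ 0.781  -0.0122  5.6205]
```

View pics/key5.png

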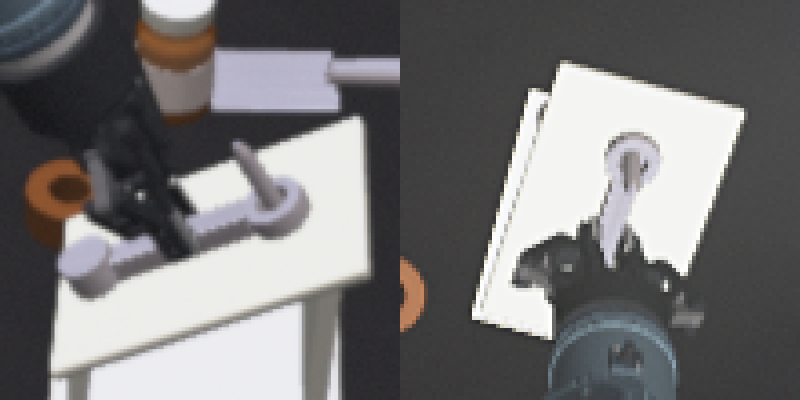

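The eye is over the peg and in contact with the board, with the bar nearly flat. Releasing and retreating.

Run:
```python
from h import *
from rig import robot
print(robot.movel(pg(-.0607,-.0008,.0035),vel=.02,stop_force=12))
robot.grip(.06); robot.dwell(.3)
robot.movel(pg(-.0607,-.0008,.12),vel=.15)
robot.movel([.42,-.05,.35],vel=.25); robot.dwell(.3); st(robot)
c={n:robot.capture(n) for n in("side","top")}; pickle.dump(c,open("cap5.pkl","wb"))
w=[cv2.resize(c["side"]["image"][255:365,290:400],(400,400),interpolation=3),cv2.resize(c["top"]["image"][180:280,360:460],(400,400),interpolation=3)]
cv2.imwrite("pics/fin.png",np.hstack(w)[:,:,::-1])
```

```text
True
{'time': 25.9167, 'eef_pos': [0.4201, -0.0505, 0.3494], 'force': [-0.2982, -0.7446, 0.1294], 'opening': 0.06, 'grip_force': 0.0}
```

View pics/fin.png

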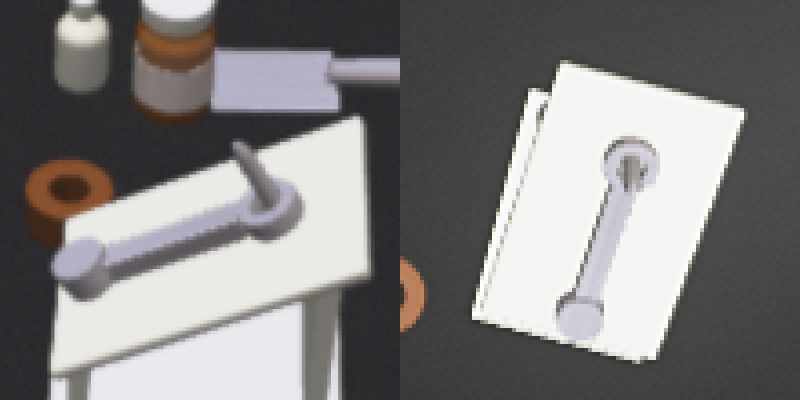

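The key lies flat on the board, eye around the peg (top ≈ (418,220), head ≈ (405,259)), and the gripper is clear of it. Handing in.

```bash
python3 -c "
from rig import robot
print(robot.hand_in())"
```

```text
the job is handed in; nothing more can be done
None
```

The ring is on the stand's shoulder and the key hangs by its eye on the leaning peg, flat on the board; I handed the job in at about 26 s on the robot's clock, and no verdict came back.

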